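# Clamp the door knob for print dusting with the spoked capstan

### The job

Clamp the brass door knob firmly in the evidence clamp: push the spokes of the capstan round, clockwise as seen from the robot, until the moving jaw's sprung pad has pressed the knob against the stop jaw and the red plunger behind the pad is pushed about half-way in. Do not go on until the spring is nearly bottomed, touch nothing of the clamp but its capstan (nor the knob), leave everything else on the table alone, then take the gripper away.

Things in the scene. Friction and masses are not known exactly. Their poses are not given: they have to be found in the camera images.
- clamp: Bench clamp fixed to the table: grey base plate 230 x 360 x 16 mm, blue gearbox. Origin: at table height, on the middle line, 80 mm in from the plate's edge nearest the robot. x points away from the robot, y along the jaws' travel (to the robot's left), z up. Hub centre at (-60, 0, 135) mm. A steel bed, top at z = 30 mm, runs along y at x = 50 to 150 mm under the jaws.
- hub (a point): Centre of the capstan's hub in the plane of the spokes, with the clamp's axes. The capstan's axis leans 35 degrees from vertical towards the robot, along (-0.574, 0, 0.819): the spokes' plane slopes up away from the robot. Hub 48 mm across, 16 mm above to 14 mm below that plane. The gearbox face (80 x 90 mm) lies 42 mm below it, with a flange 52 mm across, 6 mm thick.
- tube (a point): Middle of the nearer of two white light tubes over the capstan, 18 mm thick, along y of the clamp at x = -85 and +5, z = 310 mm, on black end bars and posts at y = +-168 mm. They block a gripper coming straight down; one leaning back to the robot by 25 to 40 degrees (about square to the wheel, fingers pointing away and down) passes below the nearer tube to the wheel's near half.
- capstan (a joint): Angle in rad, growing clockwise as the robot sees it: near spokes go to +y (left). 5 steel spokes, 72 degrees apart, 12 mm thick, to 72 mm from the axis, then a 24 mm ball centred at 78 mm. At 0 the red-balled spoke points down the slope at the robot. Starts at 0 to 1.2, closed at 5.6 to 7, limit 8. Takes 0.25 N m, up to 0.24 more as the spring yields; stays put. 1 rad moves the jaw 12 mm.
- pad (a joint): How far (m) the sprung pad is pushed back into the moving jaw: 0 free, 0.020 bottomed, 1 N per mm. Black rubber pad 44 x 34 mm on a red plunger, 20 mm of red showing between pad and blue jaw when free; at 10 mm half is hidden. It slides the knob along the bed with up to 6 mm of spring; once the knob meets the stop jaw it yields 12 mm per rad of capstan.
- jaw: Blue moving jaw, 75 x 55 x 58 mm, on the bed to the robot's right of the door knob, the sprung pad on its left side. Origin: centre of its underside. Slides to +y of the clamp, driven by the capstan.
- stop: Grey stop jaw with a black rubber face, locked on the bed to the left of the door knob; its face is 84 to 100 mm to +y of the clamp's middle line, different each time. Origin: foot of the rubber face, in the middle.
- doorknob: Loose door knob standing on the bed between the jaws: dark steel cylinder 60 mm across, 44 mm tall, with brass flange and knob above, 100 mm tall in all, about 0.45 kg. Origin: centre of its underside; z up its axis. Not to be touched by the robot.
- jar: Bystander, to be left alone: clear open sample jar, 68 mm across, 85 mm tall. Origin: centre of its underside.
- powder: Bystander, to be left alone: small jar with black cap, 60 mm across, 65 mm tall. Origin: centre of its underside.
- bulb: Bystander, to be left alone: white light bulb lying in cork rests, about 110 mm long, 60 mm tall. Origin: centre of its underside.
- brush: Bystander, to be left alone: black powder brush lying on the table, 180 mm long. Origin: centre of its underside.
- tape: Bystander, to be left alone: roll of clear lifting tape lying flat, 90 mm across, 25 mm tall. Origin: centre of its underside.
- tin: Bystander, to be left alone: blue tin, 120 x 85 x 35 mm. Origin: centre of its underside.
- spray: Bystander, to be left alone: small bottle with blue cap, 52 mm across, 150 mm tall. Origin: centre of its underside.

How it is judged (in metres and radians):
On the way:
1. the capstan has brought the pad onto the door knob and pressed the knob against the stop jaw (contact force between each of jaw, stop and doorknob above 1 N), for 0.1 s.
At the end, for the whole second after the job is handed in: The door knob stands upright (within 7 degrees) and at rest, pressed by the pad and by the stop jaw with more than 4 N each; the pad's plunger is pushed in between 6 and 15 mm (of 20); the capstan is at rest and the robot touches nothing (value of joint pad between 0.006 and 0.015 m and contact force between each of jaw, stop and doorknob above 4 N and angle between doorknob's own z axis and vertical below 0.12 rad and linear speed of doorknob below 0.01 m/s and velocity of joint capstan between -0.05 and 0.05 rad/s).
It fails at once if the spring nearly bottomed (plunger pushed in more than 18 mm) (value of joint pad above 0.018 m).
It fails at once if the robot pressed on the moving jaw, the pad or the stop jaw (contact force between any of the fingers, the arm and jaw above 2 N or contact force between any of the fingers, the arm and stop above 2 N).
It fails at once if the robot touched the door knob (contact force between any of the fingers, the arm and doorknob above 1 N).
It fails at once if the door knob was tipped (angle between doorknob's own z axis and vertical above 0.35 rad).
It fails at once if a bystander was moved more than 30 mm (distance of any of jar, powder, bulb, brush, tape, tin, spray from where it was at the start of the episode above 0.03 m).
It also fails if it takes over 72 s, if anything falls off the work surface, if the arm or the gripper's body presses on something with over 40 N, if the wrist force passes 120 N, or if a joint passes its speed limit or range.

### The arm

A 6-joint arm with a two-finger parallel gripper is mounted at the origin on the work surface. World frame = base frame: x ahead of the robot, y to its left, z up, the work surface at z = 0. Lengths are in mm, angles in rad, forces in N, time in s.
With the tool pointing down it reaches from about 400 to 925 mm from the base axis. Payload 12.5 kg.
Tool frame: the origin (TCP) lies at the very end of the fingers, on their centre line; the grasp point (between the pads) lies 19 mm behind it; z points along the fingers, y is the direction in which the jaws open and shut (so a half turn about z gives the same grasp; the last joint's range is limited). The gripper opens to 95 mm and grips with 3 to 60 N. Pads are 20 mm wide; open, the fingers measure 119 mm over their backs; the gripper's body (75 mm by 180 mm) begins 59 mm behind the grasp point.
Start: joints at [1.146, 0.491, 1.559, -0, 1.092, -0.106], TCP at [195.875, 593.531, 214.661] pointing down, gripper open.
Joint ranges: [-3.1, 3.1], [-0.84, 2.19], [0.05, 2.79], [-1.13, 4.28], [0.06, 2.93], [-2.69, 2.69]. Speed limits (rad/s): [2.22, 2.22, 2.79, 3.14, 3.14, 3.14].

### API

Orientations are given as [roll, pitch, yaw] about the fixed x, y, z axes, in that order (R = Rz(yaw) Ry(pitch) Rx(roll)).
In Python, from cell import env gives the robot as it stands.
- The arm moves only by the shell command python3 -m pendant 'ROWS'. ROWS is JSON, a list that holds one entry, the list of rows, each a list of 5 numbers: the opening, from 0 (shut) to 1 (fully open), then the shift along the tool's x, y, z in m, then the turn about the tool's z in rad. A call has exactly 8 rows; each row is the pose to reach, as a shift and turn from the pose commanded when the call began, along the tool's axes at that moment; what a row does not reach only later rows make up. A row lasts 1/10 s, in which the tool goes at most 50 mm and 8.59 degrees, less where a joint would pass 70% of its speed; a pose out of reach is approached as far as the arm can. A call with a gripper value outside its range is refused whole. The fingers move at their own pace and stop on an object; the grip force is fixed at half the most. Time passes only in rows, so rows that repeat a pose let the fingers close, or fill a call up. It gives the time, the measured TCP pose, the force and the opening at its end, in the units of the state.
- env.state(): the state, without advancing time (a new reading comes with each control period).
- env.read_camera(name): name is "side" or "top" or "wrist"; returns a dict with "image" (384x512x3 uint8, blue, green, red), "range_z" (384x512 float32, mm along the optical axis (not along the pixel's ray), 0 where there is no reading), "fx", "fy", "cx", "cy" (pixels), "rvec" (rotation vector, rad) and "tvec" (3), from world to camera coordinates, as OpenCV has them; the wrist camera has in their place "tool_from_camera" (4x4, takes a point from camera to tool coordinates, whose origin is the TCP and whose axes are the flange's). Camera axes: x right, y down, z forward; pixel columns grow to the right and rows downward; lengths in mm; the calibration is good to about 2 mm. A picture is of the moment at which its call begins: read the wrist's pose just before it.
- env.job_done(): hands the job in, once; it reports no verdict.
The state is a dict: "t": time; "joints": joint angles; "qvel": joint speeds; "tau": joint torques, N m; "eef_pos": TCP position; "tcp_rot": TCP orientation; "ft_force": force on the tool from outside, world axes, zero at the start; "moment": the same for the moment, N m; "opening": opening from 0.0 (shut) to 1.0 (fully open).
Only numpy, scipy, OpenCV 4.12 (cv2) and the standard library are available. Lean on these libraries where they do the work, as an engineer would, in place of code of your own. Each camera call takes 0.05 s, during which the arm holds its last target. There are 200 camera calls.

## Working session

There is one attempt and no reset: what is moved stays moved. The work goes in short steps, Python scripts to look and compute and a shell command to move; the robot and the scene stay as the last step left them, time stands still between calls to the robot, and variables do not carry over. Pictures are saved under pics/ and viewed, about 8 in all and at most 12, crops included, and the job is handed in when it is done.

```bash
ls; mkdir -p pics; cat > h.py <<'E'
import numpy as np,cv2
from cell import env
from scipy.spatial.transform import Rotation as R
def cam(n):
    c=env.read_camera(n); 
    if n!='wrist':
        c['R']=cv2.Rodrigues(np.array(c['rvec'],float))[0]; c['t']=np.array(c['tvec'],float).ravel()
    return c
def pt(c,u,v,z=None):
    z=c['range_z'][int(v),int(u)] if z is None else z
    p=np.array([(u-c['cx'])/c['fx']*z,(v-c['cy'])/c['fy']*z,z]); return c['R'].T@(p-c['t'])
E
python3 - <<'E'
from h import *
s=env.state();print(s)
for n in('top','side'):
    c=cam(n);np.savez('pics/'+n,**{k:v for k,v in c.items()});cv2.imwrite(f'pics/{n}0.png',cv2.resize(c['image'],(800,600)))
    print(n,c['fx'],c['t'],c['R'])
E
```

```text
pics
{'t': 0.0, 'joints': array([ 1.14642634e+00,  4.91555527e-01,  1.55942470e+00, -2.99328854e-05,
        1.09173349e+00, -1.05583385e-01]), 'qvel': array([ 1.74664955e-03,  4.80537793e-05,  2.40505858e-04, -3.10688969e-04,
        4.08678006e-04,  2.90709841e-04]), 'tau': array([-8.46029197e-04, -6.12660384e+01, -2.58167428e+01,  6.92276610e-02,
        4.83553531e-02, -1.17475361e-04]), 'eef_pos': array([195.75949064, 593.29693436, 214.07278792]), 'tcp_rot': array([-3.14047504e+00, -9.17456118e-05,  2.82281982e+00]), 'ft_force': array([-0.03512898,  0.66948941, -1.26785965]), 'moment': array([-0.00742452,  0.03618835,  0.00908579]), 'opening': 0.9992371763474203}
top 395.3217081521317 [ -17.03723941  566.59156303 1561.66868697] [[ 0.00889375 -0.99978649  0.01865137]
 [-0.99723816 -0.01024337 -0.07356035]
 [ 0.0737357  -0.01794563 -0.99711634]]
side 357.82761130241937 [-464.73617099  319.21589456 1139.24359658] [[ 0.87168961 -0.48977495  0.01666478]
 [-0.29914414 -0.55872884 -0.77352109]
 [ 0.38816234  0.66928512 -0.63355143]]
```

View pics/top0.png

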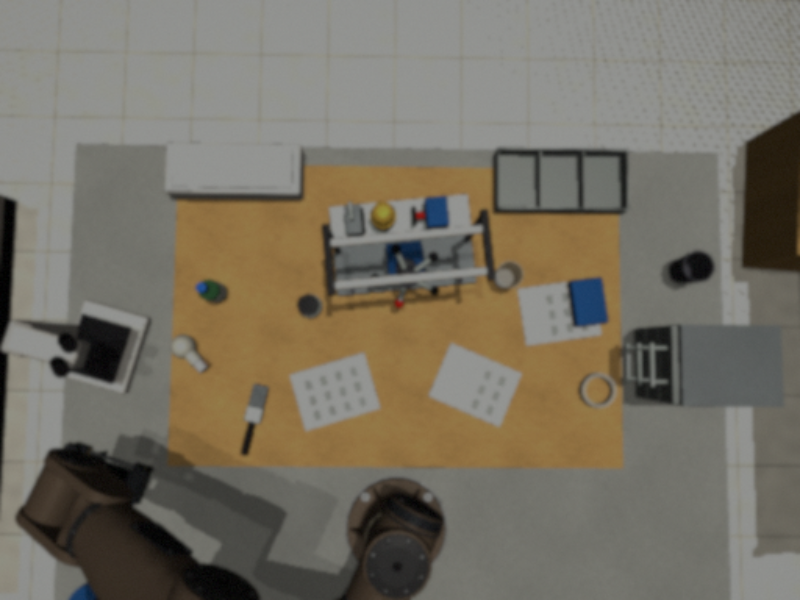

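View pics/side0.png

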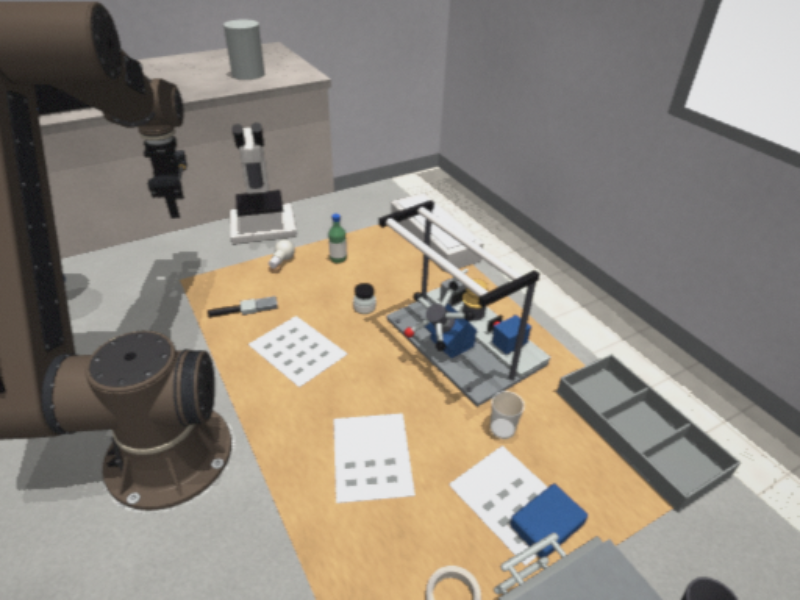

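Top: clamp straight ahead, jars at (309,305) and (507,275), red ball at (398,303). Side: same. I'll enlarge the top view.

```bash
python3 - <<'E'
from h import *
d=np.load('pics/top.npz');c={k:d[k] for k in d}
im=cv2.resize(c['image'][112:212,192:332],None,fx=5.7,fy=5.7,interpolation=cv2.INTER_CUBIC)
im=cv2.convertScaleAbs(im,alpha=1.5)
cv2.imwrite('pics/topc.png',im)
# red pixels & heights
for n in('top','side'):
    d=np.load(f'pics/{n}.npz');c={k:d[k] for k in d}
    b,g,r=[c['image'][...,i].astype(int) for i in range(3)]
    m=((r>80)&(r>2.2*g)&(r>2.2*b)).astype(np.uint8)
    k,l,st,ce=cv2.connectedComponentsWithStats(m)
    for i in range(1,k):
        if st[i,4]>4:
            v,u=np.nonzero(l==i); print(n,ce[i],st[i,4],np.median([pt(c,a,bb) for a,bb in zip(u,v)],axis=0))
d=np.load('pics/top.npz');c={k:d[k] for k in d}
P=np.array([[pt(c,u,v) for u in range(192,332)] for v in range(112,212)]).reshape(-1,3)
z=P[:,2]
for lo,hi in((312,328),(298,312)):
    Q=P[(z>lo)&(z<hi)]; print(lo,len(Q),Q.min(0),Q.max(0))
for lo,hi in((295,330),):
    Q=P[(z>lo)&(z<hi)]
    q=Q[:,:2];print(cv2.minAreaRect(q.astype(np.float32)))
Q=P[(z>9)&(z<23)];print('plate',cv2.minAreaRect(Q[:,:2].astype(np.float32)),Q[:,2].mean())
E
```

```text
top [268.57142857 137.71428571] 21 [782.29672562 -55.62294177  63.24216609]
top [254.78947368 194.        ] 19 [557.50307932  -1.95985618 101.35964258]
side [317.         205.83333333] 6 [784.23846156 -44.00082715  64.22272055]
side [261.26086957 212.47826087] 23 [557.62826814  -7.66342875 100.43727192]
312 1425 [ 557.1585402  -201.54843918  312.03531591] [742.17830481 162.83635179 326.68851128]
298 131 [ 557.54276527 -200.24379268  299.72563912] [737.32421174 149.63351137 311.9861544 ]
((649.4129638671875, -19.23614501953125), (149.58175659179688, 352.8499755859375), 6.248930931091309)
plate ((698.06787109375, -30.1737060546875), (405.1508483886719, 567.89599609375), 0.7888251543045044) 15.45126237599292
```

View pics/topc.png

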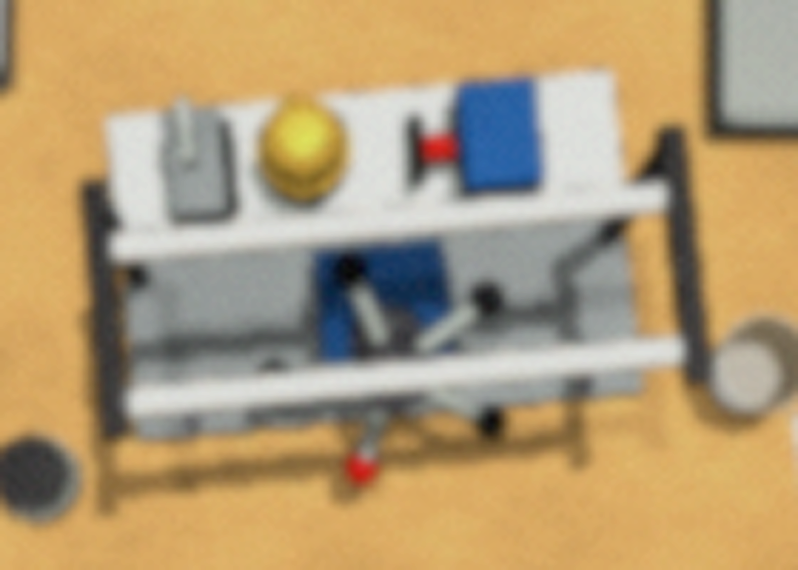

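Enlarged top: red ball at (362,468), the other balls at (490,425), (487,297) and (350,268). Tubes run left-right, the near one from (130,405) to (685,352). Pad and jaw are at (440,148), knob at (303,148), stop at (200,165).

The pendant only turns about tool z, so the tool stays vertical. One option is a wide-open gripper with its jaws along the clamp's x: the forward finger would reach in under the tube, with the body staying on the robot side. To check that I need the gripper's geometry and the clamp pose.

```bash
python3 - <<'E'
from h import *
d=np.load('pics/side.npz');c={k:d[k] for k in d}
im=cv2.resize(c['image'][0:150,40:190],None,fx=4,fy=4,interpolation=cv2.INTER_CUBIC)
cv2.imwrite('pics/sidec.png',cv2.convertScaleAbs(im,alpha=1.6,beta=20))
s=env.state();p=s['eef_pos'];M=R.from_euler('xyz',s['tcp_rot']).as_matrix()
H,W=c['range_z'].shape
P=np.array([pt(c,u,v) for v in range(0,150) for u in range(40,190)])
T=(P-p)@M
T=T[(abs(T[:,0])<160)&(abs(T[:,1])<160)]
for z in range(-400,0,20):
    q=T[(T[:,2]>=z)&(T[:,2]<z+20)]
    if len(q)>2: print(z,len(q),q[:,:2].min(0).round(),q[:,:2].max(0).round())
d=np.load('pics/top.npz');c={k:d[k] for k in d}
P=np.array([pt(c,u,v) for v in range(112,212) for u in range(192,332)])
Q=P[(P[:,2]>305)&(P[:,2]<330)&(abs(P[:,1]+19)<150)]
# two tubes: fit common slope
lab=Q[:,0]+0.11*(Q[:,1]+19)>649
A=np.c_[Q[:,1]+19,~lab,lab];x=np.linalg.lstsq(A,Q[:,0],rcond=None)[0];print('slope,x near,far at y=-19',x,(Q[:,0]-A@x).std(),Q[:,2].mean())
E
```

```text
-380 23 [ -51. -156.] [-28. -83.]
-360 84 [ -57. -159.] [-36. -45.]
-340 97 [ -61. -159.] [-29.  -2.]
-320 174 [ -66. -160.] [74. 25.]
-300 227 [ -68. -147.] [75. 27.]
-280 74 [ -68. -111.] [70. 28.]
-260 77 [-67. -66.] [68.  4.]
-240 137 [-64. -43.] [61.  5.]
-220 89 [-40. -42.] [38.  3.]
-200 137 [-36. -51.] [37. 14.]
-180 120 [-34. -56.] [35. 15.]
-160 73 [-23. -55.] [22. -1.]
-140 208 [-160.  -94.] [ 34. 144.]
-120 124 [-34. -94.] [35. 89.]
-100 126 [-34. -86.] [36. 79.]
-80 19 [-22. -80.] [30. 51.]
-60 30 [-12. -63.] [ 12. -51.]
-40 28 [-11. -59.] [12. 54.]
-20 35 [-12. -59.] [13. 53.]
slope,x near,far at y=-19 [-1.07691674e-01  5.94133797e+02  6.84136859e+02] 5.157233963073108 316.82282857292466
```

View pics/sidec.png

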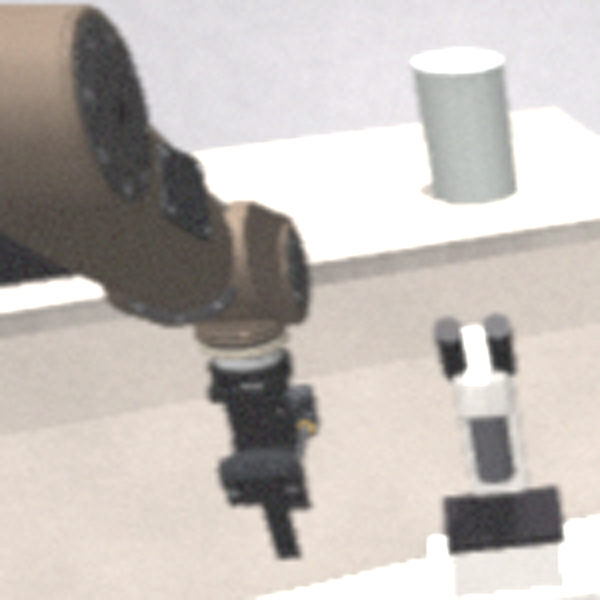

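```bash
cat >> h.py <<'E'
from scipy.optimize import least_squares
def world(P,q): 
    c,s=np.cos(q[2]),np.sin(q[2]); P=np.atleast_2d(P); return np.c_[q[0]+c*P[:,0]-s*P[:,1],q[1]+s*P[:,0]+c*P[:,1],P[:,2]]
def ball(a,r=78): return np.array([-60,0,135])+r*(np.cos(a)*np.array([-.819,0,-.574])+np.sin(a)*np.array([0,1,0]))
def proj(c,P):
    X=P@c['R'].T+c['t']; return np.c_[X[:,0]/X[:,2]*c['fx']+c['cx'],X[:,1]/X[:,2]*c['fy']+c['cy']]
E
python3 - <<'E'
from h import *
d=np.load('pics/top.npz');c={k:d[k] for k in d}
U=np.array([(362,468),(490,425),(487,297),(350,268),(107,310),(685,256),(407,379),(390,222)])
u=(U+.5)/5.7-.5+[192,112]
D=np.deg2rad(72)
mod=lambda q:np.array([ball(q[3]),ball(q[3]-D),ball(q[3]-2*D),ball(q[3]+2*D),[-40,168,312],[-40,-168,312],[-85,0,310],[5,0,310]])
f=lambda q:(proj(c,world(mod(q),q))-u).ravel()
s=least_squares(f,[681,-15,.107,.3],x_scale=[1,1,.01,.01]);q=s.x
print(q,f(q).reshape(-1,2).round(2)); np.save('q.npy',q)
print('hub',world([-60,0,135],q),'target',world([-152,0,88],q))
ds=np.load('pics/side.npz');cs={k:ds[k] for k in ds}
print('red side pred',proj(cs,world(ball(q[3]),q)),'seen 261.3 212.5')
w=env.read_camera('wrist');print(np.round(w['tool_from_camera'],2))
# pad face and knob, stop from top crop (clamp coords)
for n,U,V in(('jaw',498,135),('knob',303,140),('stop',197,165),('powder',38,478),('jar',750,375)):
    p=pt(c,(U+.5)/5.7-.5+192,(V+.5)/5.7-.5+112); e=p[:2]-q[:2];C,S=np.cos(q[2]),np.sin(q[2]);print(n,p.round(),'clamp',round(C*e[0]+S*e[1]),round(-S*e[0]+C*e[1]))
E
```

```text
[ 6.83598329e+02 -1.51374533e+01  1.05213912e-01  3.44948322e-01] [[-0.25 -0.58]
 [-0.09 -1.01]
 [ 0.17 -0.22]
 [ 0.2  -0.57]
 [-0.06  2.  ]
 [ 0.32  2.  ]
 [-0.32 -1.22]
 [ 0.01 -0.69]]
hub [[623.93012215 -21.43864736 135.        ]] target [[532.43887106 -31.10047822  88.        ]]
red side pred [[261.41766859 212.72191491]] seen 261.3 212.5
[[   0.     -0.97   -0.25   70.39]
 [   1.      0.      0.     -1.24]
 [  -0.     -0.25    0.97 -170.6 ]
 [   0.      0.      0.      1.  ]]
jaw [787. -93.  91.] clamp 95 -88
knob [775.  39. 124.] clamp 96 44
stop [762. 111.  99.] clamp 91 117
powder [552. 217.  67.] clamp -106 245
jar [ 635. -281.    1.] clamp -76 -259
```

The fit holds: residuals are about 1 px and the red ball in the side view is predicted to within 0.3 px. θ0 is about 0.34 and yaw 0.105. Moving to the near side of the clamp in two calls.

```bash
python3 -m pendant '[[[1,-0.042,-0.025,0,0.07],[1,-0.083,-0.05,0,0.14],[1,-0.125,-0.075,0,0.21],[1,-0.166,-0.1,0,0.28],[1,-0.208,-0.125,0,0.36],[1,-0.25,-0.15,0,0.43],[1,-0.29,-0.175,0,0.5],[1,-0.333,-0.199,0,0.57]]]'
python3 - <<'E'
from h import *
q=np.load('q.npy');q[0]=681;np.save('q.npy',q)
s=env.state();print(s['t'],s['eef_pos'],s['tcp_rot'],s['joints'])
M=R.from_euler('xyz',s['tcp_rot']).as_matrix()
g=world([-212,-15,214],q)[0];print('to stage',M.T@(g-s['eef_pos']), 'tool y dir',np.arctan2(M[1,1],M[0,1]))
E
```

```text
t: 0.95
eef_pos: [450.5, 298.5, 214.7]
tcp_rot: [-3.142, -0.0, 2.25]
ft_force: [0.6, 0.4, -0.8]
opening: 1.004
0.95 [450.48843117 298.47030541 214.66299751] [-3.14150531e+00 -1.29866311e-04  2.24999713e+00] [ 4.62838523e-01  3.71087338e-01  1.76647530e+00  1.28110398e-04
  1.00414321e+00 -2.16431059e-01]
to stage [-286.29468071 -203.81432231    0.64361998] tool y dir 0.6792008113078686
```

```bash
python3 -m pendant '[[[1,-0.036,-0.025,0,0.07],[1,-0.072,-0.051,0,0.14],[1,-0.107,-0.076,0,0.21],[1,-0.143,-0.102,0,0.28],[1,-0.179,-0.127,0,0.36],[1,-0.215,-0.153,0,0.43],[1,-0.25,-0.178,0,0.5],[1,-0.286,-0.204,0,0.574]]]'
cat > w.py <<'E'
from h import *
q=np.load('q.npy');s=env.state();M=R.from_euler('xyz',s['tcp_rot']).as_matrix()
e=s['eef_pos']-[q[0],q[1],0];C,S=np.cos(q[2]),np.sin(q[2])
print('t %.2f clamp xyz'%s['t'],np.round([C*e[0]+S*e[1],-S*e[0]+C*e[1],e[2]],1),'tooly',np.arctan2(M[1,1],M[0,1])-q[2],'F',s['ft_force'].round(1))
E
python3 w.py
```

```text
t: 1.75
eef_pos: [471.4, -52.1, 214.6]
tcp_rot: [3.142, -0.0, 1.676]
ft_force: [1.0, -0.4, -0.2]
opening: 1.0
t 1.75 clamp xyz [-212.3  -14.8  214.6] tooly -0.00010070609859892665 F [ 1.  -0.4 -0.2]
```

Aligned: tool x is clamp +y and tool y is clamp +x. Descending, then advancing 60 mm.

```bash
python3 -m pendant '[[[1,0,0,0.03,0],[1,0,0,0.06,0],[1,0,0,0.09,0],[1,0,0,0.127,0],[1,0,0.015,0.127,0],[1,0,0.03,0.127,0],[1,0,0.045,0.127,0],[1,0,0.06,0.127,0]]]'
python3 w.py
python3 - <<'E'
from h import *
c=cam('side');im=c['image'][90:260,200:370];cv2.imwrite('pics/s1.png',cv2.convertScaleAbs(cv2.resize(im,None,fx=3.5,fy=3.5,interpolation=cv2.INTER_CUBIC),alpha=1.5,beta=15))
E
```

```text
t: 2.55
eef_pos: [531.8, -43.9, 87.4]
tcp_rot: [-3.141, -0.0, 1.679]
ft_force: [0.1, -0.2, -0.3]
opening: 1.001
t 2.55 clamp xyz [-151.4  -12.9   87.4] tooly 0.00279431970572315 F [ 0.1 -0.2 -0.3]
```

View pics/s1.png

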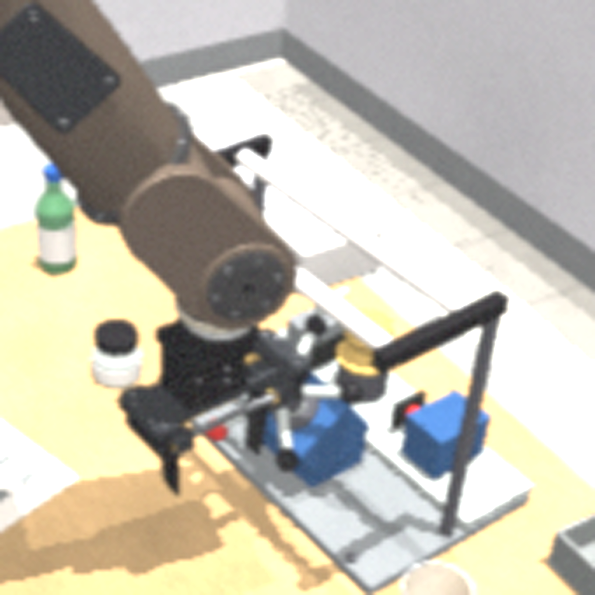

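The forward finger is inside the wheel, behind the red spoke, and clear of the tube. First stroke.

```bash
python3 -m pendant '[[[1,0.008,0,0,0],[1,0.015,0,0,0],[1,0.022,0,0,0],[1,0.029,0,0,0],[1,0.036,0,0,0],[1,0.043,0,0,0],[1,0.05,0,0,0],[1,0.05,0,0,0]]]'
python3 w.py
python3 - <<'E'
from h import *
c=cam('side');im=c['image'][90:260,200:370];cv2.imwrite('pics/s2.png',cv2.convertScaleAbs(cv2.resize(im,None,fx=3.5,fy=3.5,interpolation=cv2.INTER_CUBIC),alpha=1.5,beta=15))
E
```

```text
t: 3.4
eef_pos: [525.2, 6.4, 88.0]
tcp_rot: [3.141, 0.0, 1.679]
ft_force: [-1.5, -1.5, 0.3]
opening: 0.997
t 3.40 clamp xyz [-152.7   37.8   88. ] tooly 0.0033016882079051763 F [-1.5 -1.5  0.3]
```

View pics/s2.png

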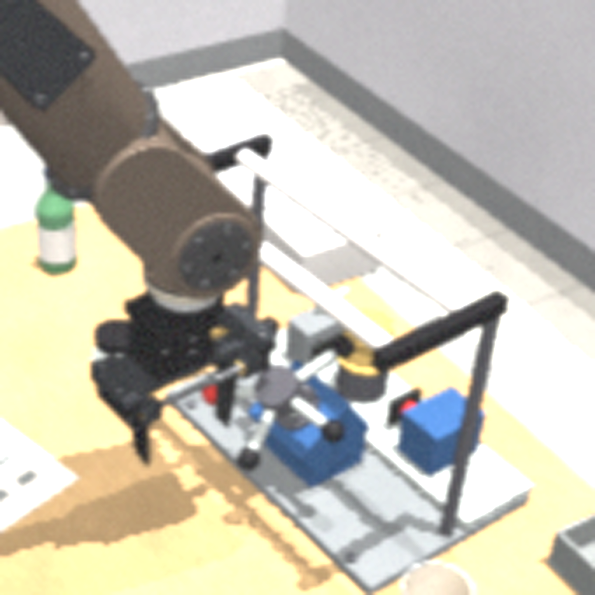

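The capstan turned (red ball now at (212,392) by the finger, next ball at (248,458)) and the jaw moved. Second cycle: out, right, in, push.

```bash
python3 - <<'E'
from h import *
d=np.load('pics/side.npz');c={k:d[k] for k in d};q=np.load('q.npy')
for U in((248,458),(335,430),(340,347)):
    u=np.array(U)/3.5+[200,90]
    a=np.linspace(-3.14,3.14,629);e=[np.hypot(*(proj(c,world(ball(x),q))[0]-u)) for x in a];print(a[np.argmin(e)],min(e))
E
python3 -m pendant '[[[1,0,-0.03,0,0],[1,0,-0.06,0,0],[1,-0.03,-0.06,0,0],[1,-0.063,-0.06,0,0],[1,-0.096,-0.06,0,0],[1,-0.096,-0.06,0,0],[1,-0.096,-0.03,0,0],[1,-0.096,0,0,0]]]'
python3 w.py
python3 -m pendant '[[[1,0.012,0,0,0],[1,0.024,0,0,0],[1,0.036,0,0,0],[1,0.048,0,0,0],[1,0.06,0,0,0],[1,0.072,0,0,0],[1,0.084,0,0,0],[1,0.096,0,0,0]]]'
python3 w.py
```

```text
-0.3999999999999999 0.8783250634723517
-1.6900000000000002 1.043657570169942
-2.89 0.32470579840129304
t: 4.25
eef_pos: [536.2, -89.2, 87.7]
tcp_rot: [-3.141, -0.001, 1.678]
ft_force: [-0.2, 0.0, 0.3]
opening: 1.002
t 4.25 clamp xyz [-151.8  -58.5   87.7] tooly 0.001688451782751052 F [-0.2  0.   0.3]
t: 5.05
eef_pos: [524.8, 6.4, 88.1]
tcp_rot: [3.141, 0.001, 1.679]
ft_force: [2.2, -11.0, 7.8]
opening: 0.998
t 5.05 clamp xyz [-153.    37.8   88.1] tooly 0.0025999953172035906 F [  2.2 -11.    7.8]
```

θ was about 0.86 after stroke 1, so about 2.1 now. Two more identical cycles bring it to about 4.6, still below closure.

```bash

python3 -m pendant '[[[1,0,-0.03,0,0],[1,0,-0.06,0,0],[1,-0.03,-0.06,0,0],[1,-0.063,-0.06,0,0],[1,-0.096,-0.06,0,0],[1,-0.096,-0.06,0,0],[1,-0.096,-0.03,0,0],[1,-0.096,0,0,0]]]' >/dev/null
python3 -m pendant '[[[1,0.012,0,0,0],[1,0.024,0,0,0],[1,0.036,0,0,0],[1,0.048,0,0,0],[1,0.06,0,0,0],[1,0.072,0,0,0],[1,0.084,0,0,0],[1,0.096,0,0,0]]]'
python3 -m pendant '[[[1,0,-0.03,0,0],[1,0,-0.06,0,0],[1,-0.03,-0.06,0,0],[1,-0.063,-0.06,0,0],[1,-0.096,-0.06,0,0],[1,-0.096,-0.06,0,0],[1,-0.096,-0.03,0,0],[1,-0.096,0,0,0]]]' >/dev/null
python3 -m pendant '[[[1,0.012,0,0,0],[1,0.024,0,0,0],[1,0.036,0,0,0],[1,0.048,0,0,0],[1,0.06,0,0,0],[1,0.072,0,0,0],[1,0.084,0,0,0],[1,0.096,0,0,0]]]'
python3 -m pendant '[[[1,0,-0.03,0,0],[1,0,-0.06,0,0],[1,0,-0.09,0,0],[1,-0.03,-0.1,0,0],[1,-0.06,-0.1,0,0],[1,-0.09,-0.1,0,0],[1,-0.096,-0.1,0,0],[1,-0.096,-0.1,0,0]]]' >/dev/null
python3 w.py
cat > look.py <<'E'
from h import *
import sys
n=sys.argv[1]
a=cam('top');b=cam('side');np.savez(f'pics/{n}t',**a);np.savez(f'pics/{n}s',**b)
A=cv2.resize(a['image'][115:180,205:315],(798,471),interpolation=cv2.INTER_CUBIC)
B=cv2.resize(b['image'][150:250,250:360],(660,600),interpolation=cv2.INTER_CUBIC)
cv2.imwrite(f'pics/{n}.png',np.hstack([cv2.convertScaleAbs(cv2.resize(x,(w,420)),alpha=1.5,beta=10) for x,w in((A,440),(B,360))]))
E
python3 look.py L1
```

```text
t: 6.65
eef_pos: [524.6, 6.6, 88.2]
tcp_rot: [3.141, 0.001, 1.679]
ft_force: [1.3, -9.7, 7.7]
opening: 1.002
t: 8.25
eef_pos: [524.6, 6.6, 88.3]
tcp_rot: [3.141, 0.001, 1.679]
ft_force: [1.8, -10.5, 7.6]
opening: 0.998
t 9.05 clamp xyz [-252.9  -58.5   87.7] tooly 0.001506336895791896 F [-0.1  0.4 -0.6]
```

View pics/L1.png

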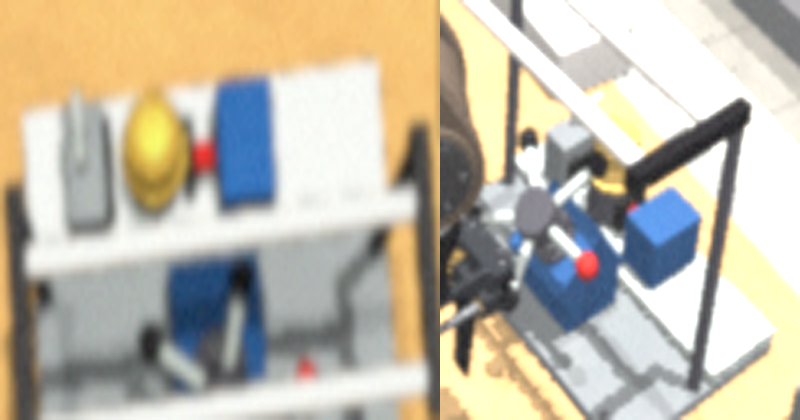

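The red plunger is still fully out, with the pad just about at the knob. Measuring angle and gaps.

```bash
cat > m.py <<'E'
from h import *
import sys
n=sys.argv[1];d=np.load(f'pics/{n}t.npz');c={k:d[k] for k in d};q=np.load('q.npy');C,S=np.cos(q[2]),np.sin(q[2])
H,W=c['range_z'].shape
V,U=np.mgrid[110:160,205:315];V=V.ravel();U=U.ravel()
P=np.array([pt(c,u,v) for u,v in zip(U,V)]);B=c['image'][V,U].astype(int);e=P[:,:2]-q[:2]
X=C*e[:,0]+S*e[:,1];Y=-S*e[:,0]+C*e[:,1];Z=P[:,2]
b,g,r=B.T
def st(l,m,k=[5,50,95]): print(l,m.sum(),'y',np.percentile(Y[m],k).round(1),'x',np.percentile(X[m],k).round(1),'z',np.percentile(Z[m],k).round(1))
on=(X>60)&(X<150)
st('blue',on&(b>1.7*r)&(b>60)&(Z>80),[2,50,98]); st('brass',on&(r>1.7*b)&(r>1.05*g)&(g>0.6*r)&(Z>70)); st('red',on&(r>2*g)&(r>60),[2,50,98])
st('stop',on&(Y>60)&(Z>50)&(abs(r-b)<25))
st('dark',on&(Y<60)&(r+g+b<110)&(Z>40))
d=np.load(f'pics/{n}s.npz');c={k:d[k] for k in d}
b,g,r=[c['image'][150:250,250:360,i].astype(int) for i in range(3)]
k,l,s,ce=cv2.connectedComponentsWithStats(((r>80)&(r>2.2*g)&(r>2.2*b)).astype(np.uint8))
a=np.linspace(-3.14,3.14,629)
for i in range(1,k):
    if s[i,4]>3:
        u=ce[i]+[250,150];er=[np.hypot(*(proj(c,world(ball(x),q))[0]-u)) for x in a];print('red side',u.round(1),s[i,4],'angle',a[np.argmin(er)],'err',min(er))
E
python3 m.py L1
python3 - <<'E'
import numpy as np
d=np.load('pics/top.npz');print(list(d))
np.savez('pics/L0t',**d);np.savez('pics/L0s',**np.load('pics/side.npz'))
E
python3 m.py L0
```

```text
blue 230 y [-60.4 -36.8 -12.8] x [ 62.6  96.6 130.9] z [82.6 88.7 95.3]
brass 196 y [21.2 49.5 74. ] x [ 74.2  90.7 118.2] z [ 75.5 122.7 132.2]
red 22 y [-7.8  0.7 12.6] x [ 90.9  97.4 105.3] z [58.6 63.4 73.3]
stop 240 y [ 93.6 114.8 134.4] x [ 61.6  95.6 129.3] z [ 67.   88.2 106.5]
['image', 'range_z', 'fx', 'fy', 'cx', 'cy', 'rvec', 'tvec', 'R', 't']
blue 227 y [-113.1  -88.7  -65.3] x [ 63.8  96.6 129.8] z [82.1 89.  95.4]
brass 180 y [21.3 45.1 67.7] x [ 73.8  90.1 120.1] z [ 78.8 123.7 133.8]
red 23 y [-59.3 -50.4 -38.4] x [ 91.4  97.6 105.6] z [56.9 62.4 70.9]
stop 240 y [ 93.6 114.3 134.3] x [ 62.   95.  129.4] z [ 66.5  87.5 106.2]
dark 3 y [-34.6 -34.1 -33.7] x [87.4 91.3 95.3] z [71.5 73.9 75.7]
red side [317.  205.8] 6 angle -2.18 err 18.069450661130947
red side [261.3 212.5] 23 angle 0.3599999999999999 err 0.608324910787736Traceback (most recent call last):
  File "m.py", line 13, in <module>
    st('dark',on&(Y<60)&(r+g+b<110)&(Z>40))
    ~~^^^^^^^^^^^^^^^^^^^^^^^^^^^^^^^^^^^^^
  File "m.py", line 9, in st
    def st(l,m,k=[5,50,95]): print(l,m.sum(),'y',np.percentile(Y[m],k).round(1),'x',np.percentile(X[m],k).round(1),'z',np.percentile(Z[m],k).round(1))
                                                 ~~~~~~~~~~~~~^^^^^^^^
    return _quantile_unchecked(
        a, q, axis, out, overwrite_input, method, keepdims, weights)
    return _ureduce(a,
                    func=_quantile_ureduce_func,
    ...<5 lines>...
                    overwrite_input=overwrite_input,
                    method=method)
    r = func(a, **kwargs)
    result = _quantile(arr,
                       quantiles=q,
    ...<2 lines>...
                       out=out,
                       weights=wgt)
    slices_having_nans = np.isnan(arr[-1, ...])
                                  ~~~^^^^^^^^^
IndexError: index -1 is out of bounds for axis 0 with size 0
```

Jaw travel is 52 mm, so θ is about 4.69. The knob has begun to slide (+4 mm), and about 22 mm of jaw travel is left. One more full stroke is +15 mm.

```bash
sed -i "s/def st(l,m,k=\[5,50,95\]): /def st(l,m,k=[5,50,95]):\n  if m.any(): /" m.py
python3 -m pendant '[[[1,0,0.02,0,0],[1,0,0.045,0,0],[1,0,0.07,0,0],[1,0,0.09,0,0],[1,0,0.1,0,0],[1,0.01,0.1,0,0],[1,0.02,0.1,0,0],[1,0.03,0.1,0,0]]]' 
python3 -m pendant '[[[1,0.009,0,0,0],[1,0.018,0,0,0],[1,0.027,0,0,0],[1,0.036,0,0,0],[1,0.045,0,0,0],[1,0.054,0,0,0],[1,0.06,0,0,0],[1,0.066,0,0,0]]]'
python3 -m pendant '[[[1,0,-0.03,0,0],[1,0,-0.06,0,0],[1,0,-0.09,0,0],[1,-0.03,-0.1,0,0],[1,-0.06,-0.1,0,0],[1,-0.09,-0.1,0,0],[1,-0.096,-0.1,0,0],[1,-0.096,-0.1,0,0]]]' >/dev/null
python3 w.py; python3 look.py L2; python3 m.py L2
```

```text
t: 9.95
eef_pos: [531.8, -59.0, 87.5]
tcp_rot: [-3.141, 0.0, 1.679]
ft_force: [0.4, -6.1, -4.4]
opening: 1.004
t: 10.75
eef_pos: [525.3, 5.9, 88.3]
tcp_rot: [3.14, 0.001, 1.678]
ft_force: [2.5, -12.7, 9.6]
opening: 1.0
t 11.55 clamp xyz [-252.5  -59.1   87.7] tooly 0.0010728158988355524 F [-0.4  0.2  0.5]
blue 227 y [-45.6 -22.2   0.9] x [ 63.6  96.2 130.9] z [81.5 89.  95.1]
brass 203 y [32.9 61.8 88.8] x [ 74.9  91.8 119. ] z [ 74.7 122.3 132. ]
red 18 y [ 8.3 16.3 24.4] x [ 90.1  97.1 103. ] z [56.9 64.2 72.7]
stop 230 y [ 96.2 115.8 134.4] x [ 61.6  93.5 129.5] z [ 68.3  88.1 108.8]
red side [271.8 220.8] 16 angle -0.4500000000000002 err 1.1555508997389927
```

View pics/L2.png

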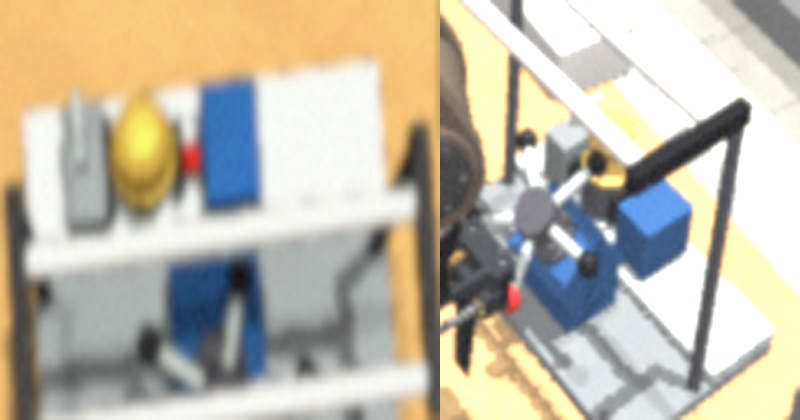

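The jaw is now at θ≈5.9, the plunger is pressed a little (red about 16 mm) and the knob is nearly at the stop. About 10 mm of jaw travel is left. I'll push 0.5 rad (finger to y≈-12) and measure.

```bash

python3 -m pendant '[[[1,0,0.025,0,0],[1,0,0.05,0,0],[1,0,0.075,0,0],[1,0,0.09,0,0],[1,0,0.1,0,0],[1,0.006,0.1,0,0],[1,0.012,0.1,0,0],[1,0.012,0.1,0,0]]]' 
python3 -m pendant '[[[1,0.005,0,0,0],[1,0.01,0,0,0],[1,0.015,0,0,0],[1,0.02,0,0,0],[1,0.025,0,0,0],[1,0.03,0,0,0],[1,0.035,0,0,0],[1,0.035,0,0,0]]]'
python3 w.py; python3 look.py L3; python3 m.py L3
```

```text
t: 12.45
eef_pos: [533.9, -76.7, 87.6]
tcp_rot: [-3.141, -0.0, 1.68]
ft_force: [-1.0, 0.9, 0.3]
opening: 1.0
t: 13.25
eef_pos: [530.4, -42.9, 87.3]
tcp_rot: [-3.14, 0.0, 1.678]
ft_force: [-1.7, -3.7, -2.0]
opening: 1.001
t 13.25 clamp xyz [-152.7  -11.8   87.3] tooly 0.0024600623325261722 F [-1.7 -3.7 -2. ]
blue 230 y [-40.3 -16.6   7.1] x [ 63.8  96.8 130.8] z [81.3 88.2 94.7]
brass 205 y [33.7 61.4 88.9] x [ 74.1  91.7 117.9] z [ 75.3 122.3 132. ]
red 13 y [12.4 19.6 24.6] x [ 90.2  96.9 103.6] z [57.6 63.3 74.8]
stop 231 y [ 96.1 115.2 134.5] x [ 61.5  94.8 129.6] z [ 65.3  88.7 106.4]
red side [263.4 216.1] 23 angle 0.1200000000000001 err 0.6993466245695508
```

The jaw advanced 5.6 mm while the knob stayed put, so it's against the stop. Plunger estimate is about 9 mm. I'll compare it with the free state in a zoomed picture.

```bash
python3 - <<'E'
import numpy as np,cv2
ims=[]
for n,u0,v0 in(('L0t',250,120),('L2t',233,120),('L3t',233,120)):
    a=np.load(f'pics/{n}.npz')['image'][v0:v0+35,u0:u0+40]
    ims.append(cv2.convertScaleAbs(cv2.resize(a,None,fx=6.6,fy=13.2*1.2,interpolation=cv2.INTER_CUBIC) if 0 else cv2.resize(a,(264,231),interpolation=cv2.INTER_CUBIC),alpha=1.6,beta=10))
    x=np.load(f'pics/{n}.npz')['image'][134:142].astype(float)
    red=(x[...,2]-(x[...,0]+x[...,1])/2).clip(0).sum(1).max(); b=x[...,2]-(x[...,0]+x[...,1])/2
    print(n,[round(float(v),0) for v in np.clip(b,0,None)[:, u0:u0+40].sum(1)])
cv2.imwrite('pics/cmp.png',np.hstack(ims))
E
```

```text
L0t [172.0, 360.0, 610.0, 792.0, 788.0, 614.0, 342.0, 168.0]
L2t [777.0, 849.0, 941.0, 1099.0, 1276.0, 1357.0, 1302.0, 1070.0]
L3t [785.0, 854.0, 918.0, 1035.0, 1146.0, 1186.0, 1155.0, 1001.0]
```

View pics/cmp.png

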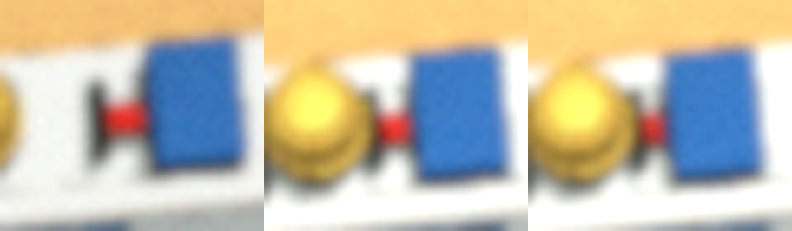

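Red width is 42 px free, 33 px before this push and 25 px now, so the plunger is in about 8–9 mm. A small extra push (about 1.5 mm), then I'll withdraw: out, up and away.

```bash

python3 -m pendant '[[[1,0.002,0,0,0],[1,0.004,0,0,0],[1,0.006,0,0,0],[1,0.006,0,0,0],[1,0.003,0,0,0],[1,0,0,0,0],[1,-0.004,0,0,0],[1,-0.004,0,0,0]]]' 
python3 -m pendant '[[[1,0,-0.02,0,0],[1,0,-0.045,0,0],[1,0,-0.07,0,0],[1,0,-0.09,0,0],[1,0,-0.1,-0.02,0],[1,0,-0.1,-0.05,0],[1,0,-0.1,-0.09,0],[1,0,-0.1,-0.12,0]]]'
python3 -m pendant '[[[1,0,0,0,0],[1,0,0,0,0],[1,0,0,0,0],[1,0,0,0,0],[1,0,0,0,0],[1,0,0,0,0],[1,0,0,0,0],[1,0,0,0,0]]]' >/dev/null
python3 w.py; python3 look.py L4; python3 m.py L4
python3 - <<'E'
from h import *
a=np.load('pics/L4t.npz')['image'][120:155,233:273];w=cv2.convertScaleAbs(cv2.resize(a,(457,400),interpolation=cv2.INTER_CUBIC),alpha=1.6,beta=10)
b=cv2.convertScaleAbs(cv2.resize(np.load('pics/L4s.npz')['image'][150:250,250:335],(340,400),interpolation=cv2.INTER_CUBIC),alpha=1.5)
cv2.imwrite('pics/fin.png',np.hstack([w,b]))
E
```

```text
t: 14.15
eef_pos: [531.8, -47.3, 87.7]
tcp_rot: [3.141, -0.0, 1.678]
ft_force: [1.0, -0.7, -0.4]
opening: 0.999
t: 14.95
eef_pos: [432.3, -57.7, 209.8]
tcp_rot: [3.14, 0.0, 1.679]
ft_force: [0.9, 1.0, -0.0]
opening: 0.999
t 15.75 clamp xyz [-251.9  -16.2  207.5] tooly 0.0027808934350817133 F [-0.7  0.7  0.6]
blue 230 y [-39.3 -15.6   8. ] x [ 63.7  97.  130.9] z [81.7 88.6 95. ]
brass 202 y [33.4 63.1 88.5] x [ 74.8  91.5 118.6] z [ 75.3 121.8 131.5]
red 11 y [15.8 20.1 24.5] x [ 90.2  97.2 103.8] z [56.5 64.5 71.1]
stop 231 y [ 96.3 115.3 134.5] x [ 61.6  94.6 130.1] z [ 66.3  88.7 106.9]
red side [262.2 214.4] 24 angle 0.23999999999999977 err 0.5816222302020935
```

View pics/fin.png

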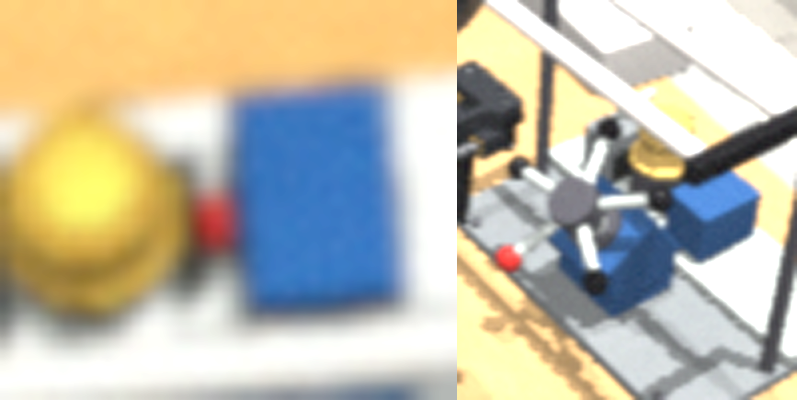

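The visible red is about 3.5 px against 6.4 px free, so the plunger is about 9–10 mm in. The knob is upright against the stop and the gripper is clear.

```bash
python3 -c "
from cell import env
print(env.job_done())"
```

```text
the job is handed in; nothing more can be done
None
```

The door knob is clamped against the stop jaw with the plunger roughly half-way in, and the job is handed in; no verdict was reported.

**How it was done:** The moves only allow turns about the tool's own axis, so the gripper could not lean back as the task suggested. I kept it vertical and fully open with its jaws along the clamp's x. The forward finger reached in under the nearer tube and pushed the near spokes to +y. It took five strokes, then two short measured pushes, moving the finger out between strokes, and ended at about 15.8 s.

**Last checks:**
- **Capstan:** it stands at about 6.5 rad from the side picture and about 6.4 from the jaw's travel, within the 5.6 to 7 rad given for closed.
- **Knob against the stop:** in the second-last push the jaw moved about 5.6 mm while the knob stayed put. In the last one the jaw moved about 1 mm more. The knob looks upright.
- **Plunger:** about 9–10 mm in. This comes from pictures at roughly 4 mm per pixel, and the separate estimates ranged from 8 to 11 mm, all inside the 6–15 mm band.
- **Gripper:** withdrawn about 190 mm from the hub along x and raised to about 208 mm. Force readings are near zero.

The clamping force and the knob's tilt were judged from the plunger and the pictures, not measured. I saw no bystander disturbed but did not measure their positions again at the end. An early fit of the clamp's x position disagreed with the end bars by a few millimetres, so I set it by the balls and tubes instead.

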